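Fish the bur block out of the gap between two bench units

TASK

The orange bur block has dropped into the narrow gap between the plaster vibrator and the steriliser. Using the green-handled telescopic hook, feel gently for the block, catch it by its wire bail, lift it out and set it down upright in the blue tray without dropping it, then hang the hook back in its fork as it was. Do not touch the block with the fingers, and do not press hard with the hook; leave the other things where they stand.

Things in the scene. Friction and masses are not known exactly. Their poses are not given: they have to be found in the camera images.
- gap (a point): Centre of the gap's floor, 4 mm above the bench, between two fixed units: white plaster vibrator (+y) and silver steriliser (-y). The gap runs along this frame's x: 188 mm long inside, 34 mm wide (y), closed at both ends, open only at the top, 100 mm above the bench. Each unit is 200 (x) by 130 (y) by 100 mm high. z is up.
- block_center (a point): Dropped orange bur block, upright on the gap's floor: 44 (x) by 24 (y) by 16 mm high; the point is the centre of the solid block, 8 mm above its underside. Over its middle is a fixed bail of 4 mm wire: legs at y = +-10 mm, crossbar along y, its underside 12 mm above the block's top (20 mm above this point). A hook passes under it along x from either end. Block x is within 0.12 rad of the gap's.
- hook_grip (a point): Centre of the green handle (18 x 18 mm, 58 mm high) of the loose telescopic hook; z points up the handle. Collar under it: 34 x 34 x 6 mm, its underside 36 mm below this point. On the same axis a 9 mm tube (50 mm), then a 5 mm shank, bent at the bottom: the foot runs along this frame's +x (22 mm straight, then its tip rises), ends 28.5 mm from the axis and is 9 mm high at its tip.
- rack_seat (a point): Where the hook hangs: on top of the two prongs of a fixed fork, 160 mm above the bench. Collar on the prongs, shank between them, axis through this point, foot along this frame's -x (the hook's frame is half a turn from this one). Prongs run along x, 37 mm to the open -x end; 18 mm clear between them, each 10 mm wide. Nothing stands higher; the hook, foot and all, lifts out and lowers in straight.
- tray_in (a point): Centre of the inner floor of the fixed blue tray, 4 mm above the bench; the inside is 152 mm (x) by 122 mm (y), walls 20 mm above the bench.
- model: Bystander: plaster dental model, 50 x 55 x 22 mm, standing on top of the steriliser; origin under its centre.
- canister: Bystander: white wipes canister, 84 mm wide, 150 mm high; origin under its centre.
- dropper: Bystander: small amber dropper bottle, 36 mm wide, 75 mm high; origin under its centre.
- carton: Bystander: red carton, 60 x 130 x 40 mm; origin under its centre.
- block: The bur block again (40 to 90 g); origin at the centre of its underside. It hangs level from its crossbar.
- hook: The hook again (about 120 g); origin on its axis at the collar's underside. The shank is a stiff telescope: the foot's underside is anywhere from 100 to 130 mm below this origin; it differs each time and is not measured, so feel for it. It slides in only above about 40 N.
- station: The two bench units with the gap; origin on the bench under the gap's centre.
- tray: The blue tray; origin under its centre.
Mind the look-alikes: they are no part of the job. What is shaped like the part that bears rack_seat but purple is not meant. Of the things that look like the hook, the larger one is meant.

How it is judged (in metres and radians):
On the way, in this order (a step that is already met when the one before it is completed fails the run):
1. the block hangs on the hook, clear above the gap (height (world z) of block_center above 0.112 m and contact force between hook and block above 0.1 N), for 0.2 s.
2. the block stands in the tray, free of the hook (x of block_center in the frame of tray_in between -0.06 and 0.06 m and y of block_center in the frame of tray_in between -0.05 and 0.05 m and z of block_center in the frame of tray_in below 0.012 m and angle between block_center's own z axis and vertical below 0.2 rad and contact force between hook and block below 0.05 N and contact force between block and tray above 0.1 N), for 0.2 s.
At the end, for the whole second after the job is handed in: The block stands upright (0.2 rad) at rest on the tray floor, centre within 60 mm (x) and 50 mm (y) of the tray's centre, free of the hook. The hook hangs at rest in the fork: axis within 12 mm of the seat, collar within 4 mm of it in height, upright to 0.1 rad, foot along the prongs to 0.35 rad (x of block_center in the frame of tray_in between -0.06 and 0.06 m and y of block_center in the frame of tray_in between -0.05 and 0.05 m and z of block_center in the frame of tray_in below 0.012 m and angle between block_center's own z axis and vertical below 0.2 rad and contact force between hook and block below 0.05 N and linear speed of each of block, hook below 0.02 m/s and horizontal distance between hook and rack_seat below 0.012 m and z of hook in the frame of rack_seat between -0.004 and 0.004 m and angle between hook's own z axis and vertical below 0.1 rad and angle between the x axis of hook and the x axis of rack_seat, either way round below 0.35 rad); the robot touches nothing.
It fails at once if the fingers or arm touch the block (contact force between any of the fingers, the arm and block above 0.3 N).
It fails at once if the hook presses the block with more than 20 N (contact force between hook and block above 20 N).
It fails at once if the hook, fingers or arm press the bench units or the hook the tray with more than 20 N (contact force between any of hook, the fingers, the arm and station above 20 N or contact force between hook and tray above 20 N).
It fails at once if the block falls (faster than 0.5 m/s while off the hook) (linear speed of block above 0.5 m/s and contact force between hook and block below 0.02 N).
It fails at once if a bystander is moved more than 15 mm (distance of any of model, canister, dropper, carton from where it was at the start of the episode above 0.015 m).
It also fails if it takes over 72 s, if anything falls off the work surface, if the arm or the gripper's body presses on something with over 40 N, if the wrist force passes 120 N, or if a joint passes its speed limit or range.

ROBOT

A 6-joint arm with a two-finger parallel gripper is mounted at the origin on the work surface. World frame = base frame: x ahead of the robot, y to its left, z up, the work surface at z = 0. Lengths are in mm, angles in rad, forces in N, time in s.
With the tool pointing down it reaches from about 300 to 775 mm from the base axis. Payload 14.6 kg.
Tool frame: the origin (TCP) lies on the mounting face of the last link; the fingertips stand 199 mm ahead of it and the grasp point (between the pads) lies 180 mm ahead of it; z points along the fingers, y is the line along which they close (so a half turn about z gives the same grasp; the last joint's range is limited). The gripper opens to 94 mm and grips with 3 to 60 N. Pads are 16 mm wide; open, the fingers measure 119 mm over their backs; the gripper's body (75 mm by 177 mm) begins 78 mm behind the grasp point.
Start: joints at [1.24, 0.3, 1.521, -0, 1.321, -0.067], TCP at [143.411, 530.965, 404.646] pointing down, gripper open.
Joint ranges: [-3.03, 3.03], [-0.79, 2.21], [0.23, 2.52], [-1.04, 4.18], [0, 3.07], [-2.55, 2.55]. Speed limits (rad/s): [2.22, 2.22, 2.57, 3.14, 3.14, 3.14].

INTERFACE

Orientations are given as [roll, pitch, yaw] about the fixed x, y, z axes, in that order (R = Rz(yaw) Ry(pitch) Rx(roll)).
In Python, from cell import manip gives the robot as it stands. The module is installed in compiled form; this text tells all that it offers.
- The arm moves only by the shell command python3 -m creep 'ROWS' [FORCE]. ROWS is a JSON object of lists of equal length, an entry for each row: "slide": the shift along the world's x, y, z in cm, a list of three; "turn": the turn about the world's z in rad; "claw": the opening, from 0 (shut) to 1 (fully open). A call has 1 to 8 rows; each row shifts and turns the commanded pose from where the row before left it; what a row does not reach is not made up. A row lasts 1/8 s, in which the tool goes at most 62.5 mm and 10.7 degrees, less where a joint would pass 70% of its speed; a pose out of reach is approached as far as the arm can. A call with a gripper value outside its range is refused whole. The fingers move at their own pace and stop on an object; FORCE is the grip in N (left out, the last holds). Time passes only in rows, so rows that do not move let the fingers close. It gives the time, the measured TCP pose, the force, the opening and the grip force at its end, in the units of the state.
- manip.read_state(): the state, without advancing time (a new reading comes with each control period).
- manip.camera(name): name is "scene" or "side" or "wrist"; returns (picture, depth): 420x560x3 uint8, red, green, blue; 420x560 float32, mm along the optical axis (not along the pixel's ray), 0 where there is no reading.
- manip.calibration(name): a dict with "intrinsics" (3x3 intrinsics, pixels), "k1" (the pictures are not rectified: a ray, as slopes to the right and down, at radius r is drawn at 1 + k1 r^2 times it, then the intrinsics apply), "pose" (4x4, takes a point from camera to world coordinates). Camera axes: x right, y up, looking along -z (the intrinsics and any distortion apply to the point x, -y, -z); pixel columns grow to the right and rows downward; lengths in mm; the calibration is good to about 2 mm. A picture is of the moment at which its call begins: read the wrist's pose just before it. calibration takes no time and is no camera call; for the wrist camera it gives the pose at the moment of the call.
- manip.sign_off(): hands the job in; it is judged then, once.
Trained networks look in the newest picture that a camera, given by its name, has taken for a name from the list of things; names that differ only in an ending like _2 or _b are one class to them, and where a whole thing is asked for, a point or a joint stands for the part that bears it (a point fixed in the world has none). Each returns a list of dicts, best first, with "score" (0 to 1); they miss things now and then, are a little off and sometimes report something else, mostly with a low value. They report only what shows in the picture. A call takes as long as a camera call. They do not tell look-alikes from the thing itself.
- manip.cut_out(query, camera): "mask" (420x560 bool, what is visible of it) and "position" ([column, row] in pixels, amid what is visible of it).
The state is a dict: "clock": time; "joints": joint angles; "qd": joint speeds; "effort": joint torques, N m; "eef_pos": TCP position; "eef_rot": TCP orientation; "wrist_force": force on the tool from outside, world axes, zero at the start; "moment": the same for the moment, N m; "finger_gap": finger opening in mm; "finger_force": force on a finger pad.
Only numpy, scipy, OpenCV 4.12 (cv2) and the standard library are available. Lean on these libraries where they do the work, as an engineer would, in place of code of your own. Each camera call takes 0.05 s, during which the arm holds its last target. There are 200 camera calls.

## Working session

There is one attempt and no reset: what is moved stays moved. The work goes in short steps, Python scripts to look and compute and a shell command to move; the robot and the scene stay as the last step left them, time stands still between calls to the robot, and variables do not carry over. Pictures are saved under pics/ and viewed, at most 10 in all, crops included, and the job is handed in when it is done.

```bash
mkdir -p pics
cat > h.py <<'E'
import numpy as np, cv2
from cell import manip
def shot(n):
    c=manip.calibration(n); p,d=manip.camera(n); return p,d,c
def pts(px,z,c):
    """pixels Nx2, depth z -> world"""
    K=np.array(c['intrinsics'],float); px=np.asarray(px,float).reshape(-1,2)
    s=(px-[K[0,2],K[1,2]])/[K[0,0],K[1,1]]
    u=s.copy()
    for _ in range(20): u=s/(1+c['k1']*(u**2).sum(1,keepdims=True))
    z=np.asarray(z,float).reshape(-1,1)
    P=np.hstack([u[:,:1]*z,-u[:,1:]*z,-z,np.ones_like(z)])
    return (P@np.array(c['pose']).T)[:,:3]
def cloud(mask,d,c):
    r,q=np.nonzero(mask&(d>0)); return pts(np.c_[q,r],d[r,q],c)
E
python3 - <<'E'
from h import *
ims={}
for n in ('scene','side'):
    p,d,c=shot(n); cv2.imwrite(f'pics/{n}0.png',p[:,:,::-1]); print(n,np.round(c['pose'],2).tolist(),np.round(c['intrinsics'],1).tolist())
    np.savez(f'{n}0.npz',p=p,d=d,K=c['intrinsics'],k1=c['k1'],pose=c['pose'])
    for q in ('hook','rack_seat','station','tray','block','canister','dropper','carton','model'):
        for o in manip.cut_out(q,n)[:3]:
            P=cloud(o['mask'],d,c)
            if len(P): print(n,q,round(o['score'],2),np.round(o['position']),len(P),'med',np.round(np.median(P,0)),'lo',np.round(np.percentile(P,3,0)),'hi',np.round(np.percentile(P,97,0)))
print(manip.read_state())
E
```

```text
scene [[-0.56, -0.62, 0.55, 1139.17], [0.83, -0.43, 0.35, 444.59], [0.02, 0.65, 0.76, 959.51], [0.0, 0.0, 0.0, 1.0]] [[436.5, 0.0, 273.4], [0.0, 436.5, 212.2], [0.0, 0.0, 1.0]]
scene hook 0.83 [415. 326.] 240 med [568. 478.  18.] lo [538. 430.  -1.] hi [593. 508.  26.]
scene hook 0.76 [390. 214.] 286 med [427. 309. 181.] lo [405. 292. 142.] hi [436. 322. 225.]
scene rack_seat 0.94 [373. 254.] 1552 med [479. 311.  62.] lo [394. 266.   5.] hi [487. 346. 162.]
scene rack_seat 0.67 [405. 214.] 1345 med [316. 335.  90.] lo [235. 302.   7.] hi [328. 373. 162.]
scene station 0.93 [260. 229.] 8642 med [577.  48.  98.] lo [ 458. -108.   20.] hi [655. 169. 103.]
scene tray 0.67 [194. 164.] 1797 med [ 439. -319.    5.] lo [ 358. -387.    0.] hi [ 520. -246.   21.]
scene canister 0.64 [248. 301.] 1936 med [785. 157. 140.] lo [740. 114.  19.] hi [807. 184. 153.]
scene dropper 0.81 [324. 319.] 254 med [678. 289.  50.] lo [664. 275.  13.] hi [686. 302.  77.]
scene dropper 0.56 [261. 226.] 8712 med [576.  49.  98.] lo [ 458. -109.   19.] hi [656. 169. 103.]
scene carton 0.86 [167. 266.] 1320 med [ 7
[... 1461 characters left out ...]
  103.] hi [625. -65. 124.]
{'clock': 1.0, 'joints': array([ 1.24038369e+00,  2.99906636e-01,  1.52098826e+00, -5.77771986e-06,
        1.32068142e+00, -6.65933992e-02]), 'qd': array([-0.00131473,  0.0004678 ,  0.00013138,  0.00017479,  0.00273171,
       -0.00202261]), 'effort': array([-4.45229466e-05, -5.31667542e+01, -3.52915514e+01,  7.08849379e-02,
        2.12346786e-02,  3.41281111e-05]), 'eef_pos': array([143.42191422, 530.96762081, 404.64691211]), 'eef_rot': array([3.14157672e+00, 6.67289894e-06, 2.87777485e+00]), 'wrist_force': array([1.07794295, 0.20913557, 0.34948279]), 'moment': array([ 0.01143406, -0.02742484,  0.02704211]), 'finger_force': 0.0, 'finger_gap': 93.66697206716591}
```

View pics/scene0.png

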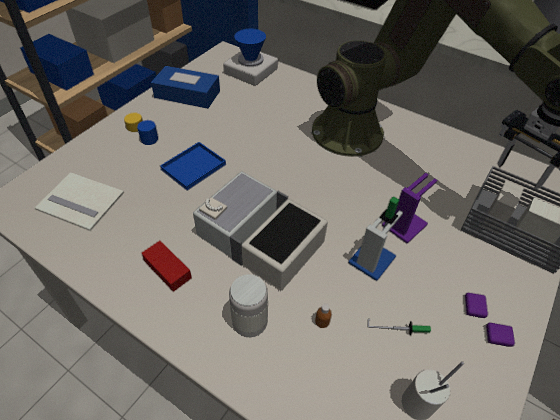

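View pics/side0.png

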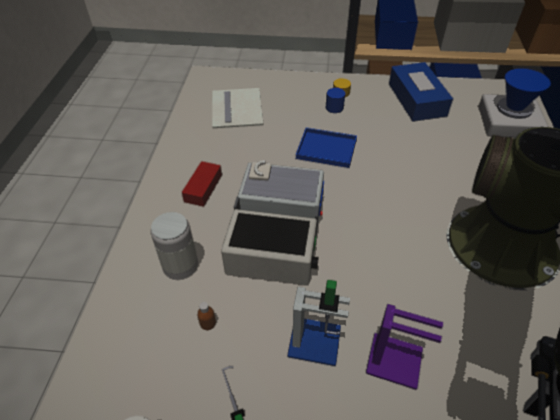

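The scene picture shows the hook standing in the grey/blue fork at about (390,210), with the purple fork at (410,210). The small hook lies on the bench at (400,326), the gap runs from (245,240) to (285,200), and the tray is at (194,164). Next I'll fit the rough geometry and check the wrist camera mounting.

```bash
cat > g.py <<'E'
from h import *
def load(n): 
    a=np.load(f'{n}0.npz'); return a['p'],a['d'],dict(intrinsics=a['K'],k1=float(a['k1']),pose=a['pose'])
E
python3 - <<'E'
from g import *
T=[]
for n in ('scene','side'):
    p,d,c=load(n); r,q=np.mgrid[:420,:560]; W=cloud(d>0,d,c); col=p[d>0].astype(int)
    x,y,z=W.T; 
    # prong tops & handle
    box=(x>380)&(x<500)&(y>255)&(y<360)
    g=box&(z>163)&(col[:,1]>1.3*col[:,0])
    top=box&(z>219)
    print(n,'handle green',g.sum(),np.round(np.percentile(W[g],[5,50,95],axis=0)).tolist(),'top',top.sum(),np.round(W[top].mean(0),1) if top.any() else '')
    pr=box&(z>155)&(z<163)
    print('prong',pr.sum(),cv2.minAreaRect(W[pr][:,:2].astype(np.float32)))
    s=(x>430)&(x<680)&(y>-120)&(y<190)&(z>92)&(z<105)
    R=cv2.minAreaRect(W[s][:,:2].astype(np.float32)); print('station top',s.sum(),R)
    t=(x>330)&(x<540)&(y>-410)&(y<-220)&(col[:,2]>1.5*col[:,0])
    print('tray',t.sum(),cv2.minAreaRect(W[t][:,:2].astype(np.float32)))
w=manip.calibration('wrist'); s=manip.read_state()
print(np.round(w['pose'],3).tolist(),w['intrinsics'].tolist())
E
```

```text
scene handle green 192 [[412.0, 299.0, 166.0], [427.0, 309.0, 201.0], [430.0, 316.0, 225.0]] top 53 [421.6 307.3 223.1]
prong 262 ((434.23309326171875, 304.6638488769531), (47.60991287231445, 100.43756103515625), 86.78956604003906)
station top 5684 ((549.8634033203125, 22.424667358398438), (293.2585144042969, 203.0221710205078), 86.6966323852539)
tray 1671 ((432.1344909667969, -316.1920166015625), (137.81838989257812, 176.5454559326172), 81.55890655517578)
side handle green 245 [[411.0, 301.0, 171.0], [418.0, 314.0, 207.0], [426.0, 316.0, 225.0]] top 98 [417.9 308.1 223.2]
prong 579 ((431.09552001953125, 305.2397766113281), (50.1984748840332, 99.14059448242188), 84.90280151367188)
station top 6560 ((548.4646606445312, 20.988021850585938), (293.4580078125, 200.0947723388672), 86.73015594482422)
tray 1712 ((435.45245361328125, -319.3511962890625), (140.780029296875, 158.22439575195312), 80.72147369384766)
[[0.262, -0.924, -0.277, 64.319], [0.965, 0.251, 0.075, 553.598], [0.0, -0.287, 0.958, 385.2], [0.0, 0.0, 0.0, 1.0]] [[373.8729408418534, 0.0, 282.8816297027365], [0.0, 373.8729408418534, 207.98100856171024], [0.0, 0.0, 1.0]]
```

```bash
python3 -m creep '{"slide":[[0,0,6],[4,-3,5],[5,-4,0],[5,-4,0],[5,-4,0],[4,-4,0],[0,0,0]],"turn":[0,0,0,0,0,0,0],"claw":[1,1,1,1,1,1,1]}'
```

```text
clock: 1.88
eef_pos: [367.2, 345.1, 508.8]
eef_rot: [-3.141, 0.0, 2.873]
wrist_force: [-0.0, 0.5, -0.1]
finger_gap: 93.6
finger_force: 0.0
```

```bash
cat >> h.py <<'E'
def keep(n,tag):
    p,d,c=shot(n); cv2.imwrite(f'pics/{tag}.png',p[:,:,::-1]); np.savez(f'{tag}.npz',p=p,d=d,K=c['intrinsics'],k1=c['k1'],pose=c['pose']); return p,d,c
E
python3 - <<'E'
from h import *
p,d,c=keep('wrist','w1')
W=cloud(d>0,d,c); col=p[d>0].astype(int); x,y,z=W.T
box=(x>380)&(x<500)&(y>255)&(y<360)
for a,b in((219,230),(155,164)):
    m=box&(z>a)&(z<b); print(a,m.sum(),W[m].mean(0),cv2.minAreaRect(W[m][:,:2].astype(np.float32)) if m.sum()>3 else '')
g=box&(z>215)&(col[:,1]>1.3*col[:,0]); print(g.sum(),np.percentile(W[g],[3,50,97],axis=0).round(1) if g.any() else'')
print(np.round(c['pose'],3).tolist())
for o in manip.cut_out('hook','wrist')[:3]:
    P=cloud(o['mask'],d,c); print(o['score'],o['position'],len(P),np.percentile(P,[3,50,97],axis=0).round().tolist())
E
```

```text
219 512 [418.89442716 307.34511793 223.86917421] ((419.9543151855469, 306.6776123046875), (18.28370475769043, 18.914823532104492), 84.24763488769531)
155 1727 [442.43926105 307.52745611 160.35768035] ((433.31005859375, 304.86065673828125), (50.27134323120117, 101.28643798828125), 84.91596984863281)
530 [[411.  299.6 215.9]
 [418.  308.3 224.2]
 [427.6 315.7 225.8]]
[[0.267, -0.923, -0.277, 288.217], [0.964, 0.256, 0.076, 368.113], [0.0, -0.287, 0.958, 489.35], [0.0, 0.0, 0.0, 1.0]]
0.81 [257.0, 263.6] 1952 [[403.0, 292.0, 72.0], [413.0, 309.0, 180.0], [435.0, 323.0, 225.0]]
0.74 [423.3, 270.0] 338 [[550.0, 381.0, 4.0], [560.0, 492.0, 22.0], [617.0, 508.0, 26.0]]
```

View pics/w1.png

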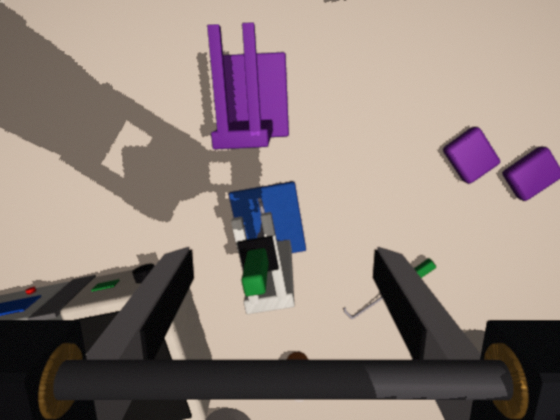

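```bash
python3 -m creep '{"slide":[[3,-5,0],[3,-5,0],[3,-5,0],[3,-6,0],[3,-6,0],[2,-5,0],[0,0,0],[0,0,0]],"turn":[0.1,0.1,0,0,0,0,0,0],"claw":[1,1,1,1,1,1,1,1]}'
```

```text
clock: 2.98
eef_pos: [530.9, 36.9, 508.8]
eef_rot: [3.141, -0.0, 3.079]
wrist_force: [0.0, 0.1, -0.2]
finger_gap: 94.5
finger_force: 0.0
```

The wrist picture shows the green handle top at about (256,270), between the grey prongs. Image-up points toward the robot, and the fingers fill the bottom of the frame. Handle: (419.5, 307), yaw about -0.09.

Run:
```python
from h import *
p,d,c=keep('wrist','w2')
W=cloud(d>0,d,c); col=p[d>0].astype(int); x,y,z=W.T
yaw=-0.057; 
s=(x>430)&(x<680)&(y>-120)&(y<190)&(z>92)&(z<105); print(s.sum(),cv2.minAreaRect(W[s][:,:2].astype(np.float32)))
b=(x>430)&(x<680)&(abs(y-22)<25)&(z>-5)&(z<60)&(col[:,0]>1.5*col[:,2])
print('orange',b.sum(),np.percentile(W[b],[3,50,97],axis=0).round(1).tolist() if b.any() else '')
for zz in ((14,24),(24,45)):
    m=b&(z>zz[0])&(z<zz[1]); 
    if m.sum()>4: print(zz,m.sum(),W[m].mean(0),cv2.minAreaRect(W[m][:,:2].astype(np.float32)))
for q in('block','station'):
  for o in manip.cut_out(q,'wrist')[:3]:
    P=cloud(o['mask'],d,c); print(q,o['score'],o['position'],len(P),np.percentile(P,[3,50,97],axis=0).round().tolist() if len(P) else '')
```

```text
38789 ((552.0639038085938, 20.480422973632812), (291.5677185058594, 200.871337890625), 86.77242279052734)
orange 621 [[570.2, 6.8, 4.2], [589.8, 18.4, 20.4], [615.5, 29.8, 35.1]]
(14, 24) 499 [589.75122088  18.07796252  20.38924692] ((591.696533203125, 17.761192321777344), (24.010265350341797, 44.14854431152344), 89.85293579101562)
(24, 45) 63 [591.12659506  18.65572788  30.07890357] ((592.2408447265625, 18.691349029541016), (20.732898712158203, 33.99761962890625), 89.2438735961914)
block 0.89 [271.3, 210.5] 633 [[570.0, 7.0, 10.0], [590.0, 18.0, 21.0], [612.0, 29.0, 37.0]]
station 0.78 [270.1, 176.7] 44903 [[453.0, -113.0, 4.0], [532.0, 22.0, 100.0], [645.0, 156.0, 103.0]]
station 0.68 [161.7, 245.0] 1392 [[580.0, -116.0, 107.0], [593.0, -94.0, 113.0], [620.0, -64.0, 123.0]]
```

View pics/w2.png

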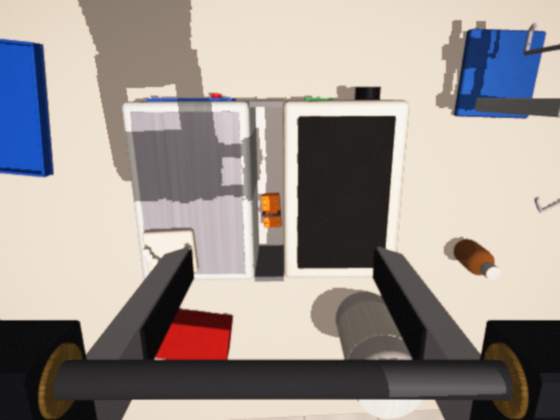

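Block: centre about (591.5, 18), top z = 20, yaw about 0. Gap yaw is about -0.057. The hook foot already points toward -x, so I'll enter on the +x side of the bail. Fetching the hook now.

```bash
python3 -m creep '{"slide":[[-2.2,5.4,0],[-2.2,5.4,0],[-2.2,5.4,0],[-2.2,5.4,0],[-2.3,5.4,0],[0,0,-3],[0,0,0],[0,0,0]],"turn":[-0.03,0,0,0,0,0,0,0],"claw":[1,1,1,1,1,0.6,0.6,0.6]}' 20
python3 - <<'E'
from h import *
print(manip.read_state()['eef_rot'],manip.read_state()['eef_pos'])
p,d,c=keep('wrist','w3')
W=cloud(d>0,d,c); x,y,z=W.T
box=(x>380)&(x<500)&(y>255)&(y<360)
for a,b in((219,230),(155,164)):
    m=box&(z>a)&(z<b); print(a,m.sum(),W[m].mean(0),cv2.minAreaRect(W[m][:,:2].astype(np.float32)) if m.sum()>3 else '')
E
```

```text
clock: 4.12
eef_pos: [420.0, 305.5, 480.0]
eef_rot: [3.141, 0.001, 3.048]
wrist_force: [0.4, 0.1, 0.1]
finger_gap: 67.6
finger_force: 0.0
[3.14088915e+00 9.36446029e-04 3.04778747e+00] [419.99291232 305.46617422 480.02813674]
219 684 [419.14634152 306.78827724 223.89226659] ((419.7632751464844, 306.707763671875), (17.753829956054688, 17.71239471435547), 83.8300552368164)
155 2490 [443.30934689 304.44698996 160.29780115] ((433.0379333496094, 305.3333740234375), (49.333961486816406, 99.99613189697266), 84.6921615600586)
```

```bash
python3 -m creep '{"slide":[[-0.05,0.13,-3.4],[0,0,-4],[0,0,-3],[0,0,0],[0,0,0],[0,0,0],[0,0,0],[0,0,0]],"turn":[-0.01,0,0,0,0,0,0,0],"claw":[0.6,0.6,0.6,0.6,0.1,0,0,0]}' 40
python3 -m creep '{"slide":[[0,0,0],[0,0,0],[0,0,0]],"turn":[0,0,0],"claw":[0,0,0]}' 40
```

```text
clock: 5.18
eef_pos: [419.6, 306.8, 375.2]
eef_rot: [3.141, 0.0, 3.038]
wrist_force: [-0.5, -0.4, 0.6]
finger_gap: 20.2
finger_force: 0.0
clock: 5.55
eef_pos: [419.6, 306.8, 375.1]
eef_rot: [3.141, 0.0, 3.038]
wrist_force: [-0.4, -1.5, 5.2]
finger_gap: 18.2
finger_force: 40.0
```

```bash
python3 -m creep '{"slide":[[0,0,1],[0,0,2],[0,0,3],[0,0,3],[0,0,3],[0,0,3],[0,0,1],[0,0,0]],"turn":[0,0,0,0,0,0,0,0],"claw":[0,0,0,0,0,0,0,0]}' 40
python3 - <<'E'
from h import *
print(manip.read_state()['wrist_force'])
for n in('scene','side'):
    p,d,c=keep(n,n+'1')
    pix=manip.cut_out('hook',n)
    for o in pix[:3]:
        P=cloud(o['mask'],d,c); print(n,round(o['score'],2),o['position'],len(P),np.percentile(P,[1,50,99],axis=0).round().tolist())
    o=pix[0]['position']
    big=cv2.resize(p[max(0,int(pix[0]['position'][1])-80):,:][:160, max(0,int(o[0])-80):int(o[0])+80],None,fx=3,fy=3,interpolation=cv2.INTER_CUBIC)
    cv2.imwrite(f'pics/{n}1c.png',big[:,:,::-1]); print('crop origin',int(o[0])-80,int(o[1])-80)
E
```

```text
clock: 6.55
eef_pos: [419.6, 306.8, 534.6]
eef_rot: [3.142, 0.0, 3.038]
wrist_force: [0.1, -0.6, -1.7]
finger_gap: 17.8
finger_force: 40.0
[ 0.14388898 -0.57873394 -1.69435943]
scene 0.74 [414.6, 326.0] 229 [[549.0, 376.0, 2.0], [573.0, 473.0, 19.0], [617.0, 509.0, 28.0]]
scene 0.66 [406.6, 166.0] 414 [[395.0, 291.0, 214.0], [426.0, 308.0, 331.0], [437.0, 323.0, 385.0]]
crop origin 334 246
side 0.78 [334.9, 256.6] 333 [[393.0, 303.0, 210.0], [417.0, 312.0, 323.0], [435.0, 325.0, 327.0]]
crop origin 254 176
```

Run:
```python
from h import *
for n in('scene1','side1'):
    a=np.load(n+'.npz'); c=dict(intrinsics=a['K'],k1=float(a['k1']),pose=a['pose'])
    W=cloud(a['d']>0,a['d'],c); x,y,z=W.T
    m=(x>380)&(x<440)&(y>290)&(y<325)&(z>175)&(z<300)
    P=W[m]; P=P[np.argsort(P[:,2])]; print(n,len(P)); print(P[:25].round(0).astype(int).tolist())
    f=P[P[:,2]<225]; print('foot pts',f.mean(0) if len(f) else '', np.percentile(P[:,:2],50,axis=0))
```

```text
scene1 99
[[414, 310, 213], [420, 308, 213], [417, 307, 214], [412, 309, 214], [395, 312, 214], [419, 305, 214], [422, 306, 214], [399, 308, 215], [403, 308, 215], [420, 310, 215], [406, 309, 215], [393, 311, 215], [398, 310, 215], [401, 312, 216], [402, 310, 216], [396, 309, 216], [411, 310, 217], [407, 311, 217], [420, 309, 218], [419, 306, 218], [395, 308, 219], [394, 310, 219], [417, 309, 221], [419, 308, 222], [422, 309, 223]]
foot pts [409.37894359 308.85993776 216.71476743] [420.99857879 308.24188729]
side1 158
[[407, 309, 209], [403, 309, 210], [414, 308, 210], [396, 310, 210], [412, 308, 211], [405, 310, 211], [403, 308, 211], [415, 309, 212], [417, 309, 212], [400, 308, 212], [405, 308, 212], [419, 308, 212], [416, 307, 212], [398, 306, 212], [412, 307, 212], [409, 305, 212], [402, 311, 213], [409, 309, 213], [395, 310, 213], [400, 310, 213], [407, 309, 213], [412, 306, 213], [405, 307, 213], [400, 307, 213], [414, 308, 214]]
foot pts [406.29558781 308.66401801 214.79233985] [416.5777296  309.16562516]
```

View pics/side1c.png

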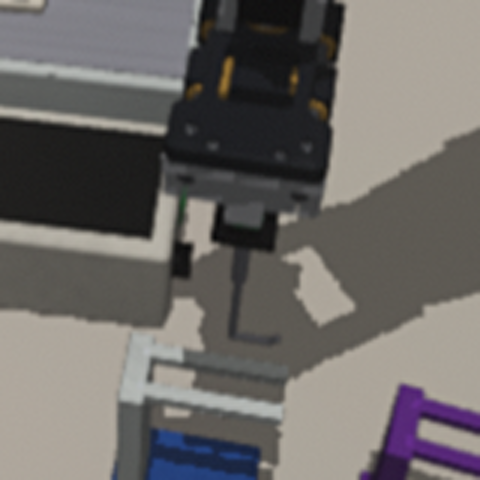

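Foot underside is about TCP − 324 mm (±3). I'll carry the hook above the gap on the +x side of the bail.

```bash
python3 -m creep '{"slide":[[3,-4.1,0],[3,-4.2,0],[3,-4.1,0],[3,-4.2,0],[3,-4.1,0],[3,-4.2,0],[2.9,-4.1,0],[0,0,0]],"turn":[0.03,0.04,0,0,0,0,0,0],"claw":[0,0,0,0,0,0,0,0]}' 40
python3 -m creep '{"slide":[[0,0,0],[0,0,0]],"turn":[0,0],"claw":[0,0]}' 40
python3 - <<'E'
from h import *
print(manip.read_state()['eef_pos'])
p,d,c=keep('wrist','w4')
W=cloud(d>0,d,c); col=p[d>0].astype(int); x,y,z=W.T
b=(x>430)&(x<680)&(abs(y-22)<25)&(z>-5)&(z<60)&(col[:,0]>1.5*col[:,2])
print('orange',b.sum(),np.percentile(W[b],[3,50,97],axis=0).round(1).tolist() if b.any() else '')
f=(x>590)&(x<640)&(abs(y-18)<12)&(z>190)&(z<240); P=W[f]; print('foot',f.sum(), P[np.argsort(P[:,0])][::max(1,len(P)//15)].round().tolist())
s=(x>430)&(x<680)&(y>-120)&(y<190)&(z>92)&(z<105); print(s.sum(),cv2.minAreaRect(W[s][:,:2].astype(np.float32)))
# gap walls: edges of station top near gap
for xx in (480,520,560,600):
    m=s&(abs(x-xx)<8); t=y[m]; print(xx,'gap', t[t<20.5].max() if (t<20.5).any() else '', t[t>20.5].min() if (t>20.5).any() else '')
E
```

```text
clock: 7.75
eef_pos: [630.1, 14.1, 532.6]
eef_rot: [-3.141, -0.003, 3.104]
wrist_force: [-0.8, 0.2, -1.4]
finger_gap: 17.6
finger_force: 40.0
clock: 8.0
eef_pos: [628.2, 17.8, 535.0]
eef_rot: [3.141, 0.0, 3.109]
wrist_force: [1.2, -0.1, -1.0]
finger_gap: 17.7
finger_force: 40.0
[628.15238563  17.81270766 535.04209802]
orange 638 [[571.1, 6.5, 4.5], [590.5, 18.4, 20.3], [613.4, 30.1, 35.2]]
foot 231 [[601.0, 19.0, 219.0], [602.0, 21.0, 219.0], [605.0, 20.0, 220.0], [608.0, 19.0, 216.0], [610.0, 19.0, 216.0], [612.0, 18.0, 217.0], [614.0, 20.0, 215.0], [616.0, 17.0, 216.0], [618.0, 20.0, 216.0], [620.0, 17.0, 217.0], [622.0, 21.0, 216.0], [625.0, 19.0, 217.0], [626.0, 18.0, 216.0], [627.0, 18.0, 228.0], [627.0, 16.0, 222.0], [628.0, 16.0, 214.0]]
42543 ((552.2147216796875, 20.919387817382812), (291.878173828125, 198.6425018310547), 86.9236831665039)
480 gap 6.756297580142171 41.21363317614838
520 gap 4.786450670818397 38.32832574329034
560 gap 1.8914514372814182 36.18662156111287
600 gap -0.049140635231992746 34.18675821032073
```

View pics/w4.png

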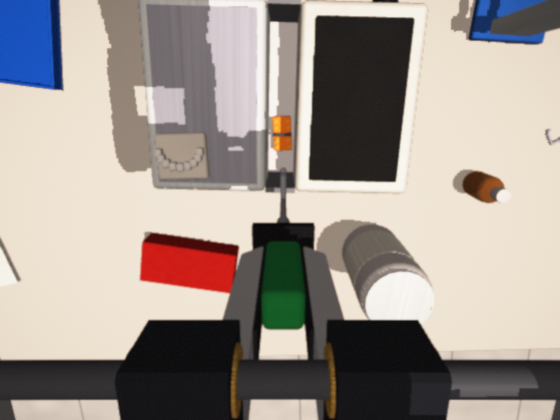

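Wrist view: the foot at (284,190) points straight at the orange block at (282,132), inside the gap. Lowering now.

```bash
python3 -m creep '{"slide":[[0,0,-4],[0,0,-5],[0,0,-4],[0,0,-2],[0,0,-1],[0,0,-1],[0,0,-0.8],[0,0,0]],"turn":[0,0,0,0,0,0,0,0],"claw":[0,0,0,0,0,0,0,0]}' 40
python3 -m creep '{"slide":[[0,0,0],[0,0,0]],"turn":[0,0],"claw":[0,0]}' 40
```

```text
clock: 9.05
eef_pos: [628.6, 16.8, 356.6]
eef_rot: [-3.142, -0.0, 3.108]
wrist_force: [-0.2, -0.4, -1.3]
finger_gap: 17.7
finger_force: 40.0
clock: 9.3
eef_pos: [628.6, 16.8, 357.3]
eef_rot: [-3.142, 0.001, 3.108]
wrist_force: [-0.4, -0.0, -1.7]
finger_gap: 17.8
finger_force: 40.0
```

```bash
for i in 1; do python3 -m creep '{"slide":[[0,0,-0.1],[0,0,-0.1],[0,0,-0.1],[0,0,-0.1],[0,0,-0.1],[0,0,0],[0,0,0]],"turn":[0,0,0,0,0,0,0],"claw":[0,0,0,0,0,0,0]}' 40; done
```

```text
clock: 10.18
eef_pos: [628.6, 16.8, 351.9]
eef_rot: [-3.142, 0.0, 3.108]
wrist_force: [-0.3, 0.7, -1.0]
finger_gap: 17.8
finger_force: 40.0
```

Free-hanging baseline is Fz ≈ -1.3. I'll keep feeling in short steps.

```bash
python3 -m creep '{"slide":[[0,0,-0.1],[0,0,-0.1],[0,0,-0.1],[0,0,0],[0,0,0]],"turn":[0,0,0,0,0],"claw":[0,0,0,0,0]}' 40;  python3 -m creep '{"slide":[[0,0,-0.1],[0,0,-0.1],[0,0,0],[0,0,0]],"turn":[0,0,0,0],"claw":[0,0,0,0]}' 40
```

```text
clock: 10.8
eef_pos: [628.6, 16.8, 348.9]
eef_rot: [3.142, 0.0, 3.108]
wrist_force: [0.9, -0.6, -2.0]
finger_gap: 17.8
finger_force: 40.0
clock: 11.3
eef_pos: [628.6, 16.8, 346.9]
eef_rot: [-3.142, 0.0, 3.108]
wrist_force: [0.1, -0.6, -1.5]
finger_gap: 18.0
finger_force: 40.0
```

```bash
python3 -m creep '{"slide":[[0,0,-0.1],[0,0,0],[0,0,0]],"turn":[0,0,0],"claw":[0,0,0]}' 40
```

```text
clock: 11.68
eef_pos: [628.6, 16.8, 345.9]
eef_rot: [-3.142, 0.0, 3.108]
wrist_force: [-0.0, -0.4, -1.2]
finger_gap: 18.0
finger_force: 40.0
```

```bash
python3 -m creep '{"slide":[[0,0,-0.1],[0,0,0],[0,0,0]],"turn":[0,0,0],"claw":[0,0,0]}' 40
```

```text
clock: 12.05
eef_pos: [628.6, 16.8, 344.8]
eef_rot: [-3.142, -0.0, 3.108]
wrist_force: [-0.0, -0.3, -1.2]
finger_gap: 17.9
finger_force: 40.0
```

```bash
python3 -m creep '{"slide":[[0,0,-0.05],[0,0,0],[0,0,0]],"turn":[0,0,0],"claw":[0,0,0]}' 40
```

```text
clock: 12.42
eef_pos: [628.6, 16.8, 344.4]
eef_rot: [-3.142, 0.0, 3.108]
wrist_force: [-0.4, 0.0, -0.6]
finger_gap: 17.8
finger_force: 40.0
```

```bash
python3 -m creep '{"slide":[[0,0,-0.05],[0,0,0],[0,0,0]],"turn":[0,0,0],"claw":[0,0,0]}' 40
```

```text
clock: 12.8
eef_pos: [628.6, 16.8, 344.2]
eef_rot: [3.142, 0.001, 3.108]
wrist_force: [-0.9, -0.7, 3.8]
finger_gap: 17.9
finger_force: 40.0
```

Contact with the block top at TCP z ≈ 344.3 (+5 N). I'll raise 1.5 mm and slide under the bail.

```bash
python3 -m creep '{"slide":[[0,0,0.2],[0,0,0],[-0.2,0.01,0],[-0.2,0.01,0],[-0.2,0.01,0],[-0.2,0.01,0],[0,0,0],[0,0,0]],"turn":[0,0,0,0,0,0,0,0],"claw":[0,0,0,0,0,0,0,0]}' 40
```

```text
clock: 13.8
eef_pos: [620.6, 17.2, 345.9]
eef_rot: [-3.142, 0.0, 3.108]
wrist_force: [-0.3, 0.3, -1.2]
finger_gap: 17.8
finger_force: 40.0
```

```bash
python3 -m creep '{"slide":[[-0.2,0.01,0],[-0.2,0.01,0],[-0.1,0,0],[0,0,0],[0,0,0]],"turn":[0,0,0,0,0],"claw":[0,0,0,0,0]}' 40
```

```text
clock: 14.42
eef_pos: [615.6, 17.4, 345.8]
eef_rot: [-3.142, 0.0, 3.108]
wrist_force: [0.4, 0.1, -1.3]
finger_gap: 17.6
finger_force: 40.0
```

```bash
python3 -m creep '{"slide":[[-0.2,0,0],[-0.2,0,0],[-0.2,0,0],[-0.2,0,0],[-0.2,0,0],[-0.1,0,0],[0,0,0],[0,0,0]],"turn":[0,0,0,0,0,0,0,0],"claw":[0,0,0,0,0,0,0,0]}' 40
```

```text
clock: 15.42
eef_pos: [604.6, 17.4, 345.8]
eef_rot: [-3.142, 0.0, 3.108]
wrist_force: [0.7, 0.3, -1.0]
finger_gap: 17.5
finger_force: 40.0
```

```bash
python3 -m creep '{"slide":[[0,0,0.2],[0,0,0.2],[0,0,0.2],[0,0,0.2],[0,0,0.2],[0,0,0.2],[0,0,0],[0,0,0]],"turn":[0,0,0,0,0,0,0,0],"claw":[0,0,0,0,0,0,0,0]}' 40
python3 - <<'E'
from h import *
import time
print(manip.read_state()['wrist_force']); p,d,c=keep('wrist','w5')
p2=np.ascontiguousarray(p[0:260,160:420]); cv2.imwrite('pics/w5c.png',cv2.resize(p2,None,fx=2.2,fy=2.2)[:,:,::-1])
W=cloud(d>0,d,c); col=p[d>0].astype(int); x,y,z=W.T
b=(x>430)&(x<680)&(abs(y-22)<25)&(z>-5)&(z<60)&(col[:,0]>1.5*col[:,2])
print('orange',b.sum(),np.percentile(W[b],[3,50,97],axis=0).round(1).tolist() if b.any() else '')
E
```

```text
clock: 16.42
eef_pos: [604.6, 17.4, 357.8]
eef_rot: [-3.142, -0.0, 3.108]
wrist_force: [-0.3, -0.0, -1.7]
finger_gap: 18.0
finger_force: 40.0
[-0.28264547 -0.01971451 -1.66015499]
orange 1216 [[570.2, 6.9, 5.1], [587.6, 18.5, 26.7], [612.9, 30.0, 41.4]]
```

The block top has risen from 20 to 26.7 mm, so it's hanging on the foot. Lifting out smoothly.

```bash
python3 -m creep '{"slide":[[0,0,0.5],[0,0,0.8],[0,0,1],[0,0,1],[0,0,1],[0,0,1],[0,0,1],[0,0,1]],"turn":[0,0,0,0,0,0,0,0],"claw":[0,0,0,0,0,0,0,0]}' 40;python3 -m creep '{"slide":[[0,0,1],[0,0,1],[0,0,1],[0,0,1.3],[0,0,1.3],[0,0,1],[0,0,0.7],[0,0,0]],"turn":[0,0,0,0,0,0,0,0],"claw":[0,0,0,0,0,0,0,0]}' 40; python3 -m creep '{"slide":[[0,0,0],[0,0,0],[0,0,0]],"turn":[0,0,0],"claw":[0,0,0]}' 40
python3 - <<'E'
from h import *
p,d,c=keep('wrist','w6')
p2=np.ascontiguousarray(p[0:260,160:420]); cv2.imwrite('pics/w6c.png',cv2.resize(p2,None,fx=2,fy=2)[:,:,::-1])
W=cloud(d>0,d,c); col=p[d>0].astype(int); x,y,z=W.T
b=(x>530)&(x<680)&(abs(y-22)<30)&(z>100)&(z<220)&(col[:,0]>1.5*col[:,2])
print('orange',b.sum(),np.percentile(W[b],[3,50,97],axis=0).round(1).tolist() if b.any() else '')
E
```

```text
clock: 17.48
eef_pos: [604.6, 17.4, 431.5]
eef_rot: [3.142, -0.0, 3.108]
wrist_force: [-0.8, 0.3, -2.3]
finger_gap: 18.1
finger_force: 40.0
clock: 18.48
eef_pos: [604.6, 17.4, 504.2]
eef_rot: [3.142, 0.001, 3.108]
wrist_force: [-0.2, 0.7, -1.7]
finger_gap: 18.3
finger_force: 40.0
clock: 18.85
eef_pos: [604.6, 17.4, 503.6]
eef_rot: [-3.142, -0.0, 3.108]
wrist_force: [-0.1, -0.4, -2.2]
finger_gap: 17.9
finger_force: 40.0
orange 1165 [[570.1, 7.0, 170.2], [587.4, 17.8, 172.5], [611.9, 29.4, 187.3]]
```

View pics/w6c.png

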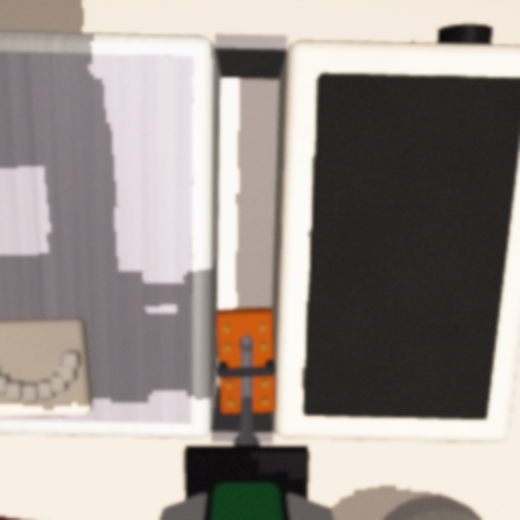

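The block hangs level on the foot with its underside at about 156 mm. Carrying it gently over to the tray.

```bash
python3 -m creep '{"slide":[[-0.2,-0.4,0],[-0.4,-0.8,0],[-0.6,-1.2,0],[-0.8,-1.6,0],[-0.9,-1.9,0],[-1,-2,0],[-1,-2,0],[-1,-2,0]],"turn":[0,0,0,0,0,0,0,0],"claw":[0,0,0,0,0,0,0,0]}' 40;python3 -m creep '{"slide":[[-1,-2,0],[-1,-2,0],[-1,-2,0],[-1,-2,0],[-1,-2,0],[-1,-2,0],[-1,-2,0],[-1,-2,0]],"turn":[0,0,0,0,0,0,0,0],"claw":[0,0,0,0,0,0,0,0]}' 40; python3 -m creep '{"slide":[[-0.8,-1.8,0],[-0.6,-1.5,0],[-0.5,-1.2,0],[-0.3,-0.7,0],[-0.1,-0.3,0],[0,0,0],[0,0,0],[0,0,0]],"turn":[0,0,0,0,0,0,0,0],"claw":[0,0,0,0,0,0,0,0]}' 40
python3 - <<'E'
from h import *
p,d,c=keep('wrist','w7')
W=cloud(d>0,d,c); col=p[d>0].astype(int); x,y,z=W.T
b=(z>100)&(z<220)&(abs(y+318)<60)&(col[:,0]>1.5*col[:,2])
print('orange',b.sum(),np.percentile(W[b],[3,50,97],axis=0).round(1).tolist() if b.any() else '')
t=(z<30)&(abs(y+318)<120)&(col[:,2]>1.5*col[:,0]); print(t.sum(),cv2.minAreaRect(W[t][:,:2].astype(np.float32)),np.percentile(W[t][:,2],[5,50,95]))
E
```

```text
clock: 19.9
eef_pos: [544.6, -103.1, 504.0]
eef_rot: [-3.141, 0.0, 3.107]
wrist_force: [0.6, -0.3, -2.4]
finger_gap: 17.8
finger_force: 40.0
clock: 20.9
eef_pos: [464.4, -262.9, 504.0]
eef_rot: [-3.141, 0.0, 3.107]
wrist_force: [0.1, 0.7, -1.6]
finger_gap: 17.9
finger_force: 40.0
clock: 21.9
eef_pos: [442.7, -316.3, 503.9]
eef_rot: [-3.142, 0.0, 3.108]
wrist_force: [0.2, -0.4, -1.6]
finger_gap: 17.6
finger_force: 40.0
orange 1095 [[408.5, -326.0, 171.0], [425.7, -315.2, 172.9], [450.2, -304.5, 187.6]]
11258 ((443.48748779296875, -317.37872314453125), (132.27362060546875, 166.07711791992188), 80.74652099609375) [ 3.06571173  4.61849992 20.25115779]
```

View pics/w7.png

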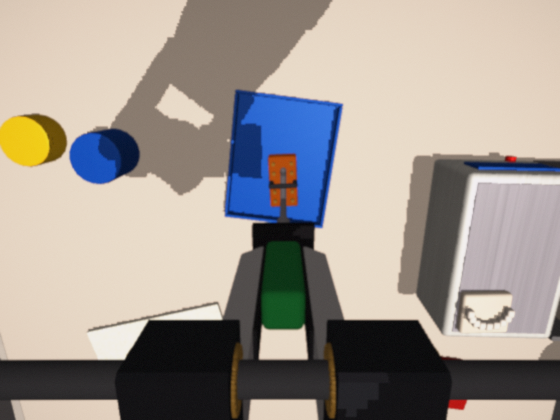

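```bash
python3 -m creep '{"slide":[[0,0,-0.5],[0,0,-1],[0,0,-1.5],[0,0,-1.5],[0,0,-1.5],[0,0,-1.5],[0,0,-1.5],[0,0,-1.5]],"turn":[0,0,0,0,0,0,0,0],"claw":[0,0,0,0,0,0,0,0]}' 40;python3 -m creep '{"slide":[[0,0,-1.2],[0,0,-1],[0,0,-0.7],[0,0,-0.4],[0,0,-0.2],[0,0,-0.2],[0,0,0],[0,0,0]],"turn":[0,0,0,0,0,0,0,0],"claw":[0,0,0,0,0,0,0,0]}' 40
```

```text
clock: 22.95
eef_pos: [442.6, -316.6, 397.8]
eef_rot: [-3.142, -0.0, 3.108]
wrist_force: [0.4, 0.2, -1.6]
finger_gap: 17.7
finger_force: 40.0
clock: 23.95
eef_pos: [442.6, -316.6, 362.0]
eef_rot: [-3.141, 0.0, 3.108]
wrist_force: [0.2, -0.4, -2.3]
finger_gap: 17.7
finger_force: 40.0
```

```bash
python3 -m creep '{"slide":[[0,0,-0.2],[0,0,-0.2],[0,0,-0.2],[0,0,-0.2],[0,0,-0.1],[0,0,-0.1],[0,0,0],[0,0,0]],"turn":[0,0,0,0,0,0,0,0],"claw":[0,0,0,0,0,0,0,0]}' 40;python3 -m creep '{"slide":[[0,0,-0.1],[0,0,-0.1],[0,0,-0.1],[0,0,-0.1],[0,0,0],[0,0,0]],"turn":[0,0,0,0,0,0],"claw":[0,0,0,0,0,0]}' 40
```

```text
clock: 24.95
eef_pos: [442.6, -316.6, 351.9]
eef_rot: [-3.142, 0.0, 3.108]
wrist_force: [-0.0, -0.4, -1.0]
finger_gap: 17.4
finger_force: 40.0
clock: 25.7
eef_pos: [442.6, -316.6, 347.9]
eef_rot: [-3.142, 0.0, 3.108]
wrist_force: [0.5, 0.1, -0.9]
finger_gap: 17.7
finger_force: 40.0
```

```bash
python3 -m creep '{"slide":[[0,0,-0.1],[0,0,-0.1],[0,0,0],[0,0,0]],"turn":[0,0,0,0],"claw":[0,0,0,0]}' 40
python3 - <<'E'
from h import *
p,d,c=keep('wrist','w8')
W=cloud(d>0,d,c); col=p[d>0].astype(int); x,y,z=W.T
b=(z>-10)&(z<60)&(abs(y+318)<60)&(col[:,0]>1.5*col[:,2])
print('orange',b.sum(),np.percentile(W[b],[3,50,97],axis=0).round(1).tolist() if b.any() else '')
E
```

```text
clock: 26.2
eef_pos: [442.6, -316.6, 345.9]
eef_rot: [-3.142, 0.0, 3.108]
wrist_force: [0.1, -0.5, -1.0]
finger_gap: 17.5
finger_force: 40.0
orange 1221 [[408.4, -326.8, 14.1], [426.0, -315.6, 20.5], [450.6, -304.3, 35.3]]
```

The block stands in the tray with its top at 20.5 mm. Backing the foot out along +x.

```bash
python3 -m creep '{"slide":[[0.2,0,0],[0.3,0,0],[0.4,-0.01,0],[0.4,-0.01,0],[0.4,-0.01,0],[0.4,-0.01,0],[0.4,-0.01,0],[0.3,0,0]],"turn":[0,0,0,0,0,0,0,0],"claw":[0,0,0,0,0,0,0,0]}' 40; python3 -m creep '{"slide":[[0,0,0],[0,0,0]],"turn":[0,0],"claw":[0,0]}' 40
python3 - <<'E'
from h import *
p,d,c=keep('wrist','w9')
W=cloud(d>0,d,c); col=p[d>0].astype(int); x,y,z=W.T
b=(z>-10)&(z<60)&(abs(y+318)<60)&(col[:,0]>1.5*col[:,2])
print('orange',b.sum(),np.percentile(W[b],[3,50,97],axis=0).round(1).tolist() if b.any() else '')
E
```

```text
clock: 27.25
eef_pos: [470.8, -317.1, 345.8]
eef_rot: [-3.142, -0.0, 3.108]
wrist_force: [0.3, -0.5, -1.4]
finger_gap: 18.1
finger_force: 40.0
clock: 27.5
eef_pos: [470.5, -317.1, 345.8]
eef_rot: [3.142, -0.0, 3.108]
wrist_force: [0.5, -0.2, -0.4]
finger_gap: 17.9
finger_force: 40.0
orange 1425 [[409.4, -326.7, 18.7], [427.5, -315.6, 20.6], [450.7, -304.5, 33.8]]
```

```bash
python3 -m creep '{"slide":[[0,0,1],[0,0,2],[0,0,3],[0,0,4],[0,0,4],[0,0,3],[0,0,1.9],[0,0,0]],"turn":[0,0,0,0,0,0,0,0],"claw":[0,0,0,0,0,0,0,0]}' 40
python3 -m creep '{"slide":[[-0.1,2,0],[-0.2,3.5,0],[-0.3,4.5,0],[-0.4,5,0],[-0.4,5,0],[-0.4,5,0],[-0.4,5,0],[-0.4,5,0]],"turn":[0,0,0,0,0,0,0,0],"claw":[0,0,0,0,0,0,0,0]}' 40
python3 -m creep '{"slide":[[-0.4,5,0],[-0.4,5,0],[-0.4,5,0],[-0.4,5,0],[-0.4,4,0],[-0.4,2.5,0],[0,0,0],[0,0,0]],"turn":[0,0,0,-0.07,0,0,0,0],"claw":[0,0,0,0,0,0,0,0]}' 40
```

```text
clock: 28.55
eef_pos: [470.2, -316.9, 536.6]
eef_rot: [-3.14, 0.002, 3.108]
wrist_force: [-0.3, 0.2, -1.8]
finger_gap: 17.9
finger_force: 40.0
clock: 29.55
eef_pos: [443.4, 35.2, 534.1]
eef_rot: [3.141, -0.001, 3.108]
wrist_force: [0.4, 0.1, -1.7]
finger_gap: 17.5
finger_force: 40.0
clock: 30.55
eef_pos: [420.2, 297.6, 534.5]
eef_rot: [-3.141, -0.0, 3.038]
wrist_force: [-0.2, -0.2, -0.3]
finger_gap: 17.6
finger_force: 40.0
```

```bash
python3 -m creep '{"slide":[[-0.06,0.92,0],[0,0,0],[0,0,0],[0,0,0]],"turn":[0,0,0,0],"claw":[0,0,0,0]}' 40
python3 -m creep '{"slide":[[0,0,-1],[0,0,-2],[0,0,-2.5],[0,0,-2.5],[0,0,-2.5],[0,0,-2],[0,0,-1],[0,0,0]],"turn":[0,0,0,0,0,0,0,0],"claw":[0,0,0,0,0,0,0,0]}' 40
```

```text
clock: 31.05
eef_pos: [420.0, 306.9, 534.8]
eef_rot: [-3.142, -0.0, 3.038]
wrist_force: [-0.1, -0.2, -1.9]
finger_gap: 17.6
finger_force: 40.0
clock: 32.05
eef_pos: [420.0, 307.1, 399.4]
eef_rot: [-3.141, -0.001, 3.038]
wrist_force: [0.9, -0.4, -0.9]
finger_gap: 17.8
finger_force: 40.0
```

```bash
python3 -m creep '{"slide":[[0,0,-1],[0,0,-0.5],[0,0,-0.3],[0,0,-0.2],[0,0,-0.1],[0,0,0],[0,0,0]],"turn":[0,0,0,0,0,0,0],"claw":[0,0,0,0,0,0,0]}' 40
```

```text
clock: 32.92
eef_pos: [420.0, 307.1, 379.0]
eef_rot: [3.141, 0.0, 3.038]
wrist_force: [-1.0, -0.1, -1.2]
finger_gap: 17.3
finger_force: 40.0
```

```bash
python3 -m creep '{"slide":[[0,0,-0.1],[0,0,-0.1],[0,0,-0.1],[0,0,0],[0,0,0]],"turn":[0,0,0,0,0],"claw":[0,0,0,0,0]}' 40; python3 -m creep '{"slide":[[0,0,-0.05],[0,0,0],[0,0,0]],"turn":[0,0,0],"claw":[0,0,0]}' 40
```

```text
clock: 33.55
eef_pos: [420.0, 307.1, 375.8]
eef_rot: [-3.142, -0.0, 3.038]
wrist_force: [0.1, 0.9, -1.6]
finger_gap: 18.3
finger_force: 40.0
clock: 33.92
eef_pos: [420.0, 307.1, 375.4]
eef_rot: [3.142, 0.0, 3.038]
wrist_force: [0.6, 0.4, -0.8]
finger_gap: 17.4
finger_force: 40.0
```

```bash
python3 -m creep '{"slide":[[0,0,-0.05],[0,0,0],[0,0,0]],"turn":[0,0,0],"claw":[0,0,0]}' 40
```

```text
clock: 34.3
eef_pos: [420.0, 307.1, 375.1]
eef_rot: [3.141, 0.0, 3.038]
wrist_force: [-2.1, -0.9, 5.4]
finger_gap: 17.6
finger_force: 40.0
```

The collar is on the prongs (+6 N). Opening gently and withdrawing upward.

```bash
python3 -m creep '{"slide":[[0,0,0],[0,0,0],[0,0,0],[0,0,0],[0,0,0],[0,0,0],[0,0,0],[0,0,0]],"turn":[0,0,0,0,0,0,0,0],"claw":[0.2,0.25,0.3,0.4,0.5,0.6,0.6,0.6]}' 10
python3 -m creep '{"slide":[[0,0,0.5],[0,0,2],[0,0,3],[0,0,4],[0,0,4],[0,0,2],[0,0,0],[0,0,0]],"turn":[0,0,0,0,0,0,0,0],"claw":[0.6,0.6,0.6,0.6,0.6,0.6,0.6,0.6]}'
python3 - <<'E'
from h import *
p,d,c=keep('wrist','w10')
W=cloud(d>0,d,c); x,y,z=W.T
box=(x>380)&(x<500)&(y>255)&(y<360)
for a,b in((219,230),(155,164)):
    m=box&(z>a)&(z<b); print(a,m.sum(),W[m].mean(0),cv2.minAreaRect(W[m][:,:2].astype(np.float32)) if m.sum()>3 else '')
p,d,c=keep('scene','scene2'); W=cloud(d>0,d,c); col=p[d>0].astype(int); x,y,z=W.T
b=(z>-10)&(z<60)&(abs(y+318)<60)&(abs(x-440)<80)&(col[:,0]>1.5*col[:,2])
print('orange',b.sum(),np.percentile(W[b],[3,50,97],axis=0).round(1).tolist() if b.any() else '')
cv2.imwrite('pics/scene2c.png',cv2.resize(p[120:300,150:450],None,fx=2.6,fy=2.6)[:,:,::-1])
E
```

```text
clock: 35.3
eef_pos: [420.0, 307.1, 374.8]
eef_rot: [-3.142, 0.0, 3.038]
wrist_force: [0.6, 0.3, -0.3]
finger_gap: 56.4
finger_force: 0.0
clock: 36.3
eef_pos: [420.0, 307.1, 528.8]
eef_rot: [-3.141, -0.001, 3.038]
wrist_force: [-0.4, -0.0, -0.7]
finger_gap: 56.5
finger_force: 0.0
219 499 [419.82051948 307.85986493 223.74045345] ((420.65899658203125, 307.869140625), (17.778358459472656, 17.914628982543945), 83.50773620605469)
155 1892 [443.71348837 303.81151962 160.26619489] ((432.75469970703125, 305.89990234375), (49.40418243408203, 99.38826751708984), 84.11637878417969)
orange 106 [[409.6, -324.1, 9.0], [433.2, -308.5, 19.4], [452.0, -301.4, 25.9]]
```

View pics/scene2c.png

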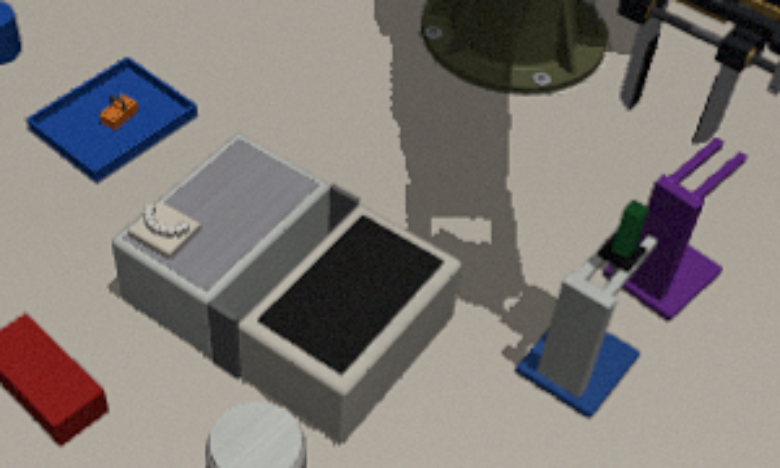

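The block stands upright in the tray at (118,108). The hook hangs in the grey fork at (628,235), within about 1 mm of where it was, and the gripper is clear of everything. Handing in.

```bash
python3 -c "
from cell import manip
print(manip.sign_off())"
```

```text
the job is handed in; nothing more can be done
None
```

The job is handed in: the last pictures showed the bur block standing upright in the blue tray and the hook hanging back in its fork within about 1 mm of where it started; the hand-in call gave no verdict.

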